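Lock a coupling plug into its socket and tug-test it

TASK

Take the plug with the straight round barrel head out of the parking block and press it down into the socket on the sprung plate until its flange is home and it has locked, never pushing harder than 24 N. Then tug it upward with about 12 N (at least 9 N, never more than 20 N) for half a second or more to confirm that it is retained, and let go, leaving it locked in, flange down, with the plate back at rest. Leave the ball-headed dust plug parked and the beaker and the caps where they are.

Things in the scene. Friction and masses are not known exactly. Their poses are not given: they have to be found in the camera images.
- plug: Coupling plug to fit: brass shank, steel head, 67 mm tall, about 50 g, round about its z axis (yaw means nothing). Origin at its lower tip, z up. From the tip up: conical nose 10 to 20 mm wide (z 0-6 mm), 20 mm barb (6-10), 13 mm neck (10-27), 32 mm flange (27-31), straight round barrel head, 22 mm wide, to grip (31-67). Starts upright in a hole of the block, flange on its top.
- plug_flange (a point): Centre of the underside of the plug's flange, 27 mm above the tip; fully home it lies at socket. A locked plug still has a few millimetres of free axial play; beyond it the plug is held firmly and a pull lifts the sprung plate. A plug that is not locked comes out again without lifting the plate.
- socket (a point): Centre of the socket's mouth: top of a brass collar (35 mm outside, 23 mm bore) standing 4 mm proud of the sprung plate, 58 mm above the stand's underside; z up. The bore runs straight down; the plug enters vertically, in any yaw. Four hidden spring latches resist the barb with up to 12 N in all as it passes, then give way and lock over it a few millimetres before the flange lands on the collar.
- stand: Fixed grey base of the coupling stand, 104 x 104 x 10 mm, on four levelling feet: its underside stands 0 to 6 mm above the desk, different each time. Origin at the centre of the underside. Four 8 mm guide posts, 40 mm either way from the centre, end 56 mm above the underside, lower than the collar.
- plate (a joint): Vertical travel (m) of the 96 x 96 x 18 mm aluminium plate that carries the socket, floating on stiff springs of 16 N per mm both ways: 0 at rest, negative pushed down, positive pulled up, stops at 6 mm either way. The reading is noisy: a 12 N pull lifts the plate only 0.75 mm.
- block: Fixed grey parking block 52 x 124 x 29 mm, origin at the centre of its underside, long side along its own y. Two through holes of 23.5 mm at y = +30 and -30 mm; the plugs stand in them with their flanges on the top face (29 mm above the desk). Which plug is in which hole varies.
- dust_plug: Plain dust plug in the other hole of the parking block: same flange, but a thin stem with an 18 mm ball on top; 59 mm tall, origin at its lower end, z up. Leave it.
- beaker: Empty beaker 72 mm diameter, 94 mm tall, a bystander to the left; origin at the centre of its base.
- loose_cap_0: Loose screw cap, 32 mm diameter, 14 mm high, lying on the desk; a bystander; origin at the centre of its underside.
- loose_cap_1: Another such loose cap, a bystander.
- loose_cap_2: Another such loose cap, a bystander.

How it is judged (in metres and radians):
On the way, in this order (a step that is already met when the one before it is completed fails the run):
1. the plug is pressed home in the socket (flange within 1.5 mm of the collar) (z of plug_flange in the frame of socket between -0.003 and 0.0015 m and horizontal distance between plug_flange and socket below 0.004 m and angle between plug's own z axis and vertical below 0.12 rad), for 0.1 s.
2. the locked plug is tugged up: it lifts the sprung plate by 0.56 mm or more (9 N) for 0.4 s without coming out (value of joint plate above 0.00056 m and contact force between plug and plate above 5 N and z of plug_flange in the frame of socket below 0.005 m and horizontal distance between plug_flange and socket below 0.004 m), for 0.4 s.
At the end, for the whole second after the job is handed in: The barrel-headed plug sits upright (within 7 degrees) and still in the socket, its flange within 2.5 mm of the collar and 4 mm of its centre; the sprung plate is back within 0.4 mm of rest; the dust plug is still parked (z of plug_flange in the frame of socket between -0.003 and 0.0025 m and horizontal distance between plug_flange and socket below 0.004 m and angle between plug's own z axis and vertical below 0.12 rad and linear speed of plug below 0.02 m/s and value of joint plate between -0.0004 and 0.0004 m and distance of dust_plug from where it was at the start of the episode below 0.012 m); the robot touches nothing.
It fails at once if the socket is pressed down with more than 24 N (plate more than 1.5 mm down) (value of joint plate below -0.0015 m).
It fails at once if the tug exceeds 20 N (plate lifted more than 1.25 mm) (value of joint plate above 0.00125 m).
It fails at once if the dust plug is taken out or knocked over (distance of dust_plug from where it was at the start of the episode above 0.012 m).
It fails at once if the beaker is knocked more than 30 mm (distance of beaker from where it was at the start of the episode above 0.03 m).
It fails at once if a loose cap is knocked more than 30 mm (distance of any of loose_cap_0, loose_cap_1, loose_cap_2 from where it was at the start of the episode above 0.03 m).
It also fails if it takes over 70 s, if anything falls off the work surface, if the arm or the gripper's body presses on something with over 40 N, if the wrist force passes 120 N, or if a joint passes its speed limit or range.

ROBOT

A 6-joint arm with a two-finger parallel gripper is mounted at the origin on a cart in front of the work surface, level with it; the furniture and walls round the work are solid. World frame = base frame: x ahead of the robot, y to its left, z up, the work surface at z = 0. Lengths are in mm, angles in rad, forces in N, time in s.
With the tool pointing down it reaches from about 400 to 825 mm from the base axis. Payload 7 kg.
Tool frame: the origin (TCP) lies on the mounting face of the last link; the fingertips stand 178 mm ahead of it and the grasp point (between the pads) lies manip.grip_point_offset ahead of it (manip.grip_point_offset is the distance from the TCP to the grasp point, in mm); z points along the fingers, y is the direction in which the jaws open and shut (so a half turn about z gives the same grasp; the last joint's range is limited). The gripper opens to 88 mm and grips with 3 to 60 N. Pads are 19 mm wide; open, the fingers measure 130 mm over their backs; the gripper's body (78 mm by 193 mm) begins 47 mm behind the grasp point.
Start: joints at [1.536, 0.359, 0.012, 0, -1.224, -0.288], TCP at [214.134, 640.111, 404.661] pointing down, gripper open.
Joint ranges: [-3.07, 3.07], [-1.43, 2.12], [-1.02, 1.25], [-3.03, 1.67], [-3.05, -0], [-3.03, 3.03]. Speed limits (rad/s): [2.39, 2.39, 3.01, 3.14, 3.14, 3.14].

INTERFACE

Orientations are given as a rotation vector (axis times angle).
In Python, from plant import manip, cams, boxes_of, tip_of gives the robot as it stands.
- The arm moves only by the shell command python3 -m jog 'ROWS' [OPENING] [FORCE]. ROWS is JSON, a list that holds one entry, the list of rows, each a list of 4 numbers: the shift along the tool's x, y, z in mm, then the turn about the tool's z in rad. A call has exactly 5 rows; each row is the pose to reach, as a shift and turn from the pose measured when the call began, along the tool's axes at that moment; what a row does not reach only later rows make up. A row lasts 1/12 s, in which the tool goes at most 41.7 mm and 7.16 degrees, less where a joint would pass 70% of its speed; a pose out of reach is approached as far as the arm can. A call with a gripper value outside its range is refused whole. OPENING is the opening, from -1 (shut) to 1 (fully open), set as the call begins (- or left out, the last holds). The fingers move at their own pace and stop on an object; FORCE is the grip in N (left out, the last holds). Time passes only in rows, so rows that repeat a pose let the fingers close, or fill a call up. It gives the time, the measured TCP pose, the force and the opening at its end, in the units of the state.
- manip.observe(): the state, without advancing time (a new reading comes with each control period).
- cams.read_camera(name): name is "scene" or "top"; returns a dict with "frame" (384x512x3 uint8, red, green, blue), "depth" (384x512 float32, mm along the optical axis (not along the pixel's ray), 0 where there is no reading), "fx", "fy", "cx", "cy" (pixels), "R" (3x3) and "t" (3): a world point X has camera coordinates R X + t. Camera axes: x right, y down, z forward; pixel columns grow to the right and rows downward; lengths in mm; the calibration is good to about 2 mm. A picture is of the moment at which its call begins.
- manip.close_job(): hands the job in, once; it reports no verdict.
Trained networks look in a picture, given as the dict that the camera call returned (one of the last four; its "shot" number tells which), for a name from the list of things; names that differ only in an ending like _2 or _b are one class to them, and where a whole thing is asked for, a point or a joint stands for the part that bears it (a point fixed in the world has none). Each returns a list of dicts, best first, with "conf" (0 to 1); they miss things now and then, are a little off and sometimes report something else, mostly with a low value. They report only what shows in the picture. A call takes as long as a camera call.
- boxes_of(picture, label): "uv" ([column, row] in pixels, amid what is visible of it).
- tip_of(picture, label): "uv" ([column, row] in pixels: a listed point, or the origin of a listed thing).
The state is a dict: "t": time; "q": joint angles; "joint_velocities": joint speeds; "joint_torque": joint torques, N m; "tcp_pos": TCP position; "orientation": TCP orientation; "force": force on the tool from outside, world axes, zero at the start; "torque": the same for the moment, N m; "gripper_width": finger opening in mm.
Only numpy, scipy, OpenCV 4.12 (cv2) and the standard library are available. Lean on these libraries where they do the work, as an engineer would, in place of code of your own. Each camera call takes 0.05 s, during which the arm holds its last target.

## Working session

There is one attempt and no reset: what is moved stays moved. The work goes in short steps, Python scripts to look and compute and a shell command to move; the robot and the scene stay as the last step left them, time stands still between calls to the robot, and variables do not carry over. Pictures are saved under pics/ and viewed, and the job is handed in when it is done.

```bash
ls; mkdir -p pics
python3 - <<'E'
from plant import manip,cams,boxes_of,tip_of
import cv2,numpy as np
s=manip.observe();print(s, manip.grip_point_offset)
for n in("scene","top"):
    p=cams.read_camera(n);cv2.imwrite(f"pics/{n}0.png",p["frame"][:,:,::-1]);np.savez(f"pics/{n}0.npz",**{k:np.array(v) for k,v in p.items()})
    R,t=np.array(p["R"]),np.array(p["t"])
    print(n,p["fx"],p["cx"],p["cy"],"cam at",-R.T@t)
    for l in["plug","plug_flange","socket","stand","block","dust_plug","beaker","loose_cap_0"]:
        for f in(boxes_of,tip_of):
            try:
                for d in f(p,l)[:3]:
                    u,v=d["uv"];z=float(p["depth"][int(round(v)),int(round(u))])
                    X=R.T@(np.array([(u-p["cx"])/p["fx"]*z,(v-p["cy"])/p["fy"]*z,z])-t)
                    print(l,f.__name__,round(d["conf"],2),np.round([u,v]),X.round(1))
            except Exception as e: print(l,f.__name__,e)
E
```

```text
pics
{'t': 0.0, 'q': array([ 1.53612478e+00,  3.59371242e-01,  1.10612962e-02, -3.81414249e-04,
       -1.22413665e+00, -2.88081850e-01]), 'joint_velocities': array([-0.00158465,  0.00043182, -0.00065887, -0.00094079,  0.00015956,
        0.00063238]), 'joint_torque': array([-9.36232118e-05, -5.82706690e+01,  2.93049252e+01,  6.99691057e+00,
        7.10588458e-03, -1.45639988e-04]), 'tcp_pos': array([214.04035373, 639.94541745, 403.72800254]), 'orientation': array([ 3.09908071e+00, -5.04713163e-01, -2.31105518e-04]), 'force': array([-0.32337839, -1.45777587,  0.45461806]), 'torque': array([-0.00861723,  0.01917413, -0.00218283]), 'gripper_width': 87.55917664947123} 159.3
scene 496.31491307561856 255.36446203522286 192.59273418044157 cam at [-415.68590412 -928.76769339 1008.07653368]
plug call 0.64 [251. 195.] [463.7  85.3  55.1]
plug call 0.29 [330. 251.] [ 442.6 -278.6   57.1]
plug call 0.53 [252. 205.] [451.8  70.2  25.2]
plug_flange call 0.6 [250. 193.] [457.2  80.7  67.1]
plug_flange call 0.73 [184. 164.] [451.1 458.2  12.5]
plug_flange call 0.62 [251. 202.] [455.5  78.6  32.8]

[... 1311 characters left out ...]
0.71 [135. 184.] [548.1 443.9  13.8]
socket call 0.58 [374. 206.] [ 455.9 -272.    12.2]
stand call 0.79 [369. 208.] [ 443.6 -243.7   58.5]
stand call 0.58 [367. 212.] [ 434.3 -239.1   55.5]
block call 0.59 [242. 209.] [458.3 123.3  27.6]
block call 0.63 [243. 206.] [466.7 119.6  37.1]
dust_plug call 0.58 [233. 207.] [458.6 148.3  60.9]
dust_plug call 0.38 [232. 211.] [453.1 152.2  32.5]
beaker call 0.95 [159. 208.] [472.7 373.4   0.7]
beaker call 0.87 [161. 212.] [462.1 367.1  -1.2]
beaker call 0.21 [376. 203.] [ 458.2 -268.    51.1]
loose_cap_0 call 0.6 [137. 188.] [536.8 437.8  11. ]
loose_cap_0 call 0.6 [128. 219.] [441.  460.6  17.3]
loose_cap_0 call 0.49 [135. 187.] [538.1 443.2  10. ]
```

Run:
```python
import cv2,numpy as np
a=cv2.imread("pics/top0.png");b=cv2.imread("pics/scene0.png")
cv2.imwrite("pics/topc.png",np.hstack([cv2.resize(a[165:245,210:300],None,fx=4.4,fy=4.4,interpolation=2),cv2.resize(a[165:245,330:420],None,fx=4.4,fy=4.4,interpolation=2)]))
cv2.imwrite("pics/scenec.png",np.hstack([cv2.resize(b[160:240,205:295],None,fx=4.4,fy=4.4,interpolation=2),cv2.resize(b[210:290,290:380],None,fx=4.4,fy=4.4,interpolation=2)]))
```

```text
(no output)
```

View pics/top0.png

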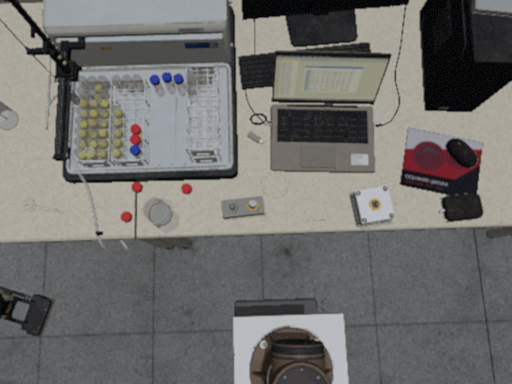

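View pics/scene0.png

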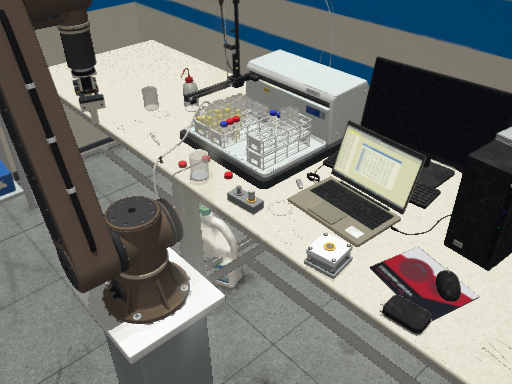

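View pics/topc.png

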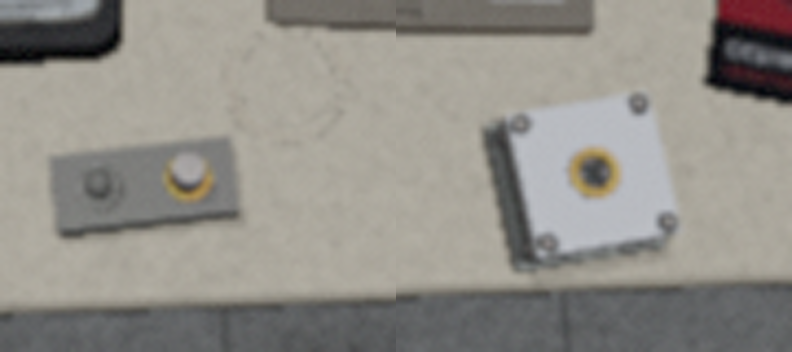

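View pics/scenec.png

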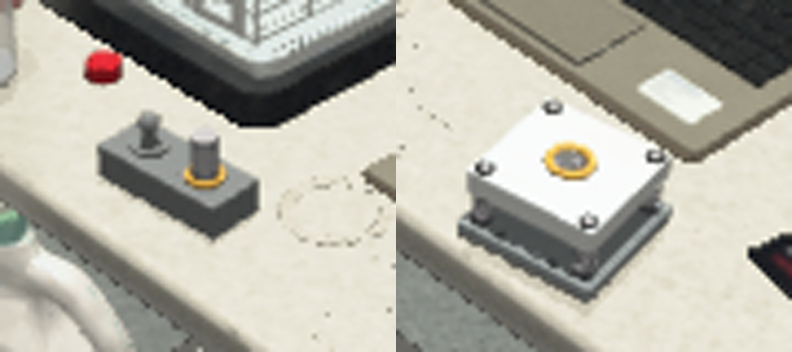

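The top view shows the block around (243,207). The bare steel barrel head with its brass flange is at about (252,204), and the ball-headed plug is at (232,207). The white plate with its brass collar is at about (375,204). Next I'll refine these by colour segmentation and check obstacle heights along the path.

```bash
cat > h.py <<'E'
import numpy as np,cv2
def ray(p,u,v,z):
    R,t=np.array(p["R"]),np.array(p["t"]);c=-R.T@t
    d=R.T@np.array([(u-p["cx"])/p["fx"],(v-p["cy"])/p["fy"],1.]);return c+d*(z-c[2])/d[2]
def proj(p,X):
    c=np.array(p["R"])@np.array(X)+np.array(p["t"]);return c[0]/c[2]*p["fx"]+p["cx"],c[1]/c[2]*p["fy"]+p["cy"]
E
python3 - <<'E'
from h import *
P={n:dict(np.load(f"pics/{n}0.npz",allow_pickle=True)) for n in("top","scene")}
for n,p in P.items():
    f=p["frame"].astype(int);h=cv2.cvtColor(p["frame"],cv2.COLOR_RGB2HSV)
    m=((h[...,0]>13)&(h[...,0]<28)&(h[...,1]>110)&(h[...,2]>100)).astype(np.uint8)
    k,l,s,c=cv2.connectedComponentsWithStats(m)
    for i in range(1,k):
        u,v=c[i]
        if s[i,4]>3 and (abs(np.array(ray(p,u,v,40))-[458,-268,40]).max()<60 or abs(np.array(ray(p,u,v,40))-[458,85,40]).max()<60):
            ys,xs=np.where(l==i);pts=np.stack([xs,ys],1).astype(np.float32)
            (bx,by),r=cv2.minEnclosingCircle(pts)
            hull=cv2.convexHull(pts); M=cv2.moments(hull)
            print(n,s[i],c[i].round(1),"circ",round(bx,1),round(by,1),"hull",M["m10"]/max(M["m00"],1e-6),M["m01"]/max(M["m00"],1e-6))
            u,v=M["m10"]/max(M["m00"],1e-6),M["m01"]/max(M["m00"],1e-6)
            for z in(31,58,61,64):print("  z",z,ray(p,u,v,z).round(1))
p=P["top"];f=p["frame"].astype(int)
# white plate
roi=np.zeros(f.shape[:2],bool);roi[180:228,345:402]=1
m=((f.min(2)>195)&roi).astype(np.uint8);
k,l,s,c=cv2.connectedComponentsWithStats(m);i=1+s[1:,4].argmax()
ys,xs=np.where(l==i);r=cv2.minAreaRect(np.stack([xs,ys],1).astype(np.float32));print("plate",r,s[i])
for z in(54,57,60):print(z,ray(p,*r[0],z).round(1))
# sizes
b=cv2.boxPoints(r);W=[ray(p,*q,57)for q in b];print(np.linalg.norm(W[0]-W[1]),np.linalg.norm(W[1]-W[2]))
m=((f.max(2)-f.min(2)<18)&(f.max(2)<150));m[:190]=0;m[222:]=0;m[:,:215]=0;m[:,272:]=0
k,l,s,c=cv2.connectedComponentsWithStats(m.astype(np.uint8));i=1+s[1:,4].argmax()
ys,xs=np.where(l==i);r=cv2.minAreaRect(np.stack([xs,ys],1).astype(np.float32));b=cv2.boxPoints(r);print("block",r,[ray(p,*q,29)[:2].round(1) for q in b],ray(p,*r[0],29).round(1))
# height map
for n,p in P.items():
    R,t=p["R"],p["t"];vv,uu=np.mgrid[:384,:512];d=p["depth"]
    X=(np.stack([(uu-p["cx"])/p["fx"]*d,(vv-p["cy"])/p["fy"]*d,d],-1)-t)@R
    X=X[d>0]
    for y0 in range(-500,701,100):
        print(n,y0,[int(X[(X[:,0]>=x0)&(X[:,0]<x0+100)&(X[:,1]>=y0)&(X[:,1]<y0+100)][:,2].max(initial=-999)) for x0 in range(300,900,100)])
E
```

```text
top [370 201   2   4   4] [370.5 202.5] circ 370.5 202.5 hull 370.5 202.5
  z 31 [ 464.8 -258.5   31. ]
  z 58 [ 460.2 -250.8   58. ]
  z 61 [ 459.7 -250.    61. ]
  z 64 [ 459.2 -249.1   64. ]
top [376 200   3   2   4] [377.  200.5] circ 377.0 200.5 hull 377.0 200.5
  z 31 [ 470.2 -278.2   31. ]
  z 58 [ 465.5 -270.2   58. ]
  z 61 [ 464.9 -269.3   61. ]
  z 64 [ 464.4 -268.4   64. ]
top [371 203   9   6  14] [375.9 206.6] circ 375.0 204.5 hull 375.6666666666667 205.94444444444443
  z 31 [ 454.  -272.8   31. ]
  z 58 [ 449.6 -264.9   58. ]
  z 61 [ 449.1 -264.    61. ]
  z 64 [ 448.6 -263.1   64. ]
top [248 205  10   5  20] [253.4 207.6] circ 252.6 206.0 hull 252.88050314465409 207.0503144654088
  z 31 [462.5  89.5  31. ]
  z 58 [457.9  89.9  58. ]
  z 61 [457.4  89.9  61. ]
  z 64 [456.9  89.9  64. ]
scene [247 198   9   5  22] [251.1 200.5] circ 251.0 199.0 hull 251.2222222222222 200.05555555555554
  z 31 [465.3  87.1  31. ]
  z 58 [441.   59.1  58. ]
  z 61 [438.3  55.9  61. ]
  z 64 [435.5  52.8  64. ]
scene [324 243  11   8  42] [329.3 246.5] circ 329.0 246.5 hull 329.1509971509971 246.35042735042734
  z 31 [ 479.8 -243.7   31. ]
  z 58 [ 455.  -262.6   58. ]
  z 61 [ 452.3 -264.7   61. ]
  z 64 [ 449.5 -266.8   64. ]Traceback (most recent call last):
  File "<stdin>", line 20, in <module>
ValueError: attempt to get argmax of an empty sequence
```

Run:
```python
from h import *
P={n:dict(np.load(f"pics/{n}0.npz",allow_pickle=True)) for n in("top","scene")}
C={}
for n,rois in(("top",dict(sock=(365,194,386,216),flange=(244,198,262,214))),("scene",dict(sock=(319,238,340,255),flange=(243,192,260,207)))):
    p=P[n];f=p["frame"].astype(float);S=f[...,0]-f[...,2]
    for k,(a,b,c,d) in rois.items():
        s=S[b:d,a:c];w=cv2.resize(s,None,fx=8,fy=8,interpolation=cv2.INTER_CUBIC)
        m=(w>0.4*w.max()).astype(np.uint8)
        ys,xs=np.where(m);pts=np.stack([xs,ys],1).astype(np.int32)
        h=cv2.convexHull(pts);M=cv2.moments(h);e=cv2.fitEllipse(h)
        q=lambda x,y:((x+.5)/8-.5+a,(y+.5)/8-.5+b)
        C[n,k]=q(M["m10"]/M["m00"],M["m01"]/M["m00"])
        print(n,k,s.max(),np.round(C[n,k],2),"ell",np.round(q(*e[0]),2),np.round(np.array(e[1])/8,1))
        for z in(31,58,61,64):print("  ",z,ray(p,*C[n,k],z).round(1))
for k in("sock","flange"):
    A=[]
    from scipy.optimize import least_squares
    r=least_squares(lambda X:np.ravel([np.subtract(proj(P[n],X),C[n,k]) for n in P]),[460,0,50]);print(k,r.x.round(1),r.fun.round(2))
p=P["top"];f=p["frame"].astype(int)
sub=f[178:232,345:405];print(sub[27,:,0]);print(sub[:,22,0]);print(f[207,215:275].tolist())
for n,p in P.items():
    R,t=p["R"],p["t"];vv,uu=np.mgrid[:384,:512];d=p["depth"]
    X=(np.stack([(uu-p["cx"])/p["fx"]*d,(vv-p["cy"])/p["fy"]*d,d],-1)-t)@R
    X=X[d>0]
    for y0 in range(-500,701,100):
        print(n,y0,[int(X[(X[:,0]>=x0)&(X[:,0]<x0+100)&(X[:,1]>=y0)&(X[:,1]<y0+100)][:,2].max(initial=-999)) for x0 in range(300,900,100)])
```

```text
top sock 82.0 [374.75 203.75] ell [374.75 203.74] [11.2 11.7]
   31 [ 460.7 -270.7   31. ]
   58 [ 456.1 -262.8   58. ]
   61 [ 455.6 -261.9   61. ]
   64 [ 455.1 -261.    64. ]
top flange 87.0 [252.34 206.21] ell [252.38 205.41] [ 9.9 11. ]
   31 [465.  91.  31.]
   58 [460.4  91.3  58. ]
   61 [459.9  91.4  61. ]
   64 [459.4  91.4  64. ]
scene sock 157.0 [329.19 246.07] ell [329.17 246.06] [ 8.3 11.9]
   31 [ 480.8 -242.9   31. ]
   58 [ 456.  -261.9   58. ]
   61 [ 453.3 -264.    61. ]
   64 [ 450.5 -266.1   64. ]
scene flange 149.0 [251.24 199.61] ell [251.14 199.1 ] [6.4 9.6]
   31 [467.  89.  31.]
   58 [442.6  60.9  58. ]
   61 [439.9  57.7  61. ]
   64 [437.2  54.6  64. ]
sock [ 455.8 -262.4   58.6] [-0.06  0.09  0.1  -0.03]
flange [466.2  90.3  30.3] [ 0.22 -0.34 -0.45  0.09]
[171 168 167 167 171 168 139  91  81  81  70  64  97 154 179 186 184 185
 183 182 185 185 184 181 170 173 163 126  85  67  62  71  92 131 168 182
 183 185 183 184 185 185 186 185 184 184 181 175 168 167 168 166 167 171
 172 173 170 171 171 171]
[169 171 168 168 170 171 171 172 171 171 174 181 185 184 1
[... 1371 characters left out ...]
0, 99, 170, 169, 168]
top 200 [6, 9, 109, 170, 211, 208]
top 300 [5, 98, 110, 153, 111, 147]
top 400 [5, 94, 110, 156, 150, 151]
top 500 [30, 42, 215, 215, 414, 518]
top 600 [7, 7, 213, 214, 366, 481]
top 700 [7, 8, 7, 8, 68, 48]
scene -500 [2, 26, 8, 8, 332, 351]
scene -400 [5, 63, 57, 8, 17, 208]
scene -300 [57, 65, 58, 22, 112, 221]
scene -200 [4, 5, 23, 25, 99, 223]
scene -100 [3, 7, 21, 25, 85, 222]
scene 0 [4, 73, 22, 23, 59, 220]
scene 100 [5, 65, 162, 168, 166, 166]
scene 200 [4, 5, 165, 167, 212, 210]
scene 300 [4, 98, 151, 151, 110, 149]
scene 400 [6, 90, 147, 155, 153, 152]
scene 500 [30, 38, 214, 214, 421, 528]
scene 600 [4, 9, 210, 209, 524, 519]
scene 700 [3, 10, 7, 6, 3, -741]
```

Run:
```python
from h import *
P={n:dict(np.load(f"pics/{n}0.npz",allow_pickle=True)) for n in("top","scene")}
p=P["top"];f=p["frame"].astype(int)
print(f[196:215,244:262].min(2))
p=P["scene"];print(p["frame"][184:206,243:260].min(2))
for n,p in P.items():
    # project model outlines for candidate
    im=p["frame"][:,:,::-1].copy();S=6
    a,b=(210,165) if n=="top" else (205,160)
    im=cv2.resize(im[b:b+80,a:a+90],None,fx=S,fy=S,interpolation=cv2.INTER_CUBIC)
    for X,col in(((466,90),(0,0,255)),):
        for z,r in((33,16),(69,11)):
            q=np.array([proj(p,[X[0]+r*np.cos(t),X[1]+r*np.sin(t),z]) for t in np.linspace(0,6.3,60)])
            cv2.polylines(im,[np.round((q-[a,b]+.5)*S).astype(np.int32)],True,col,1)
    cv2.imwrite(f"pics/ov_{n}.png",im)
```

```text
[[157 159 158 159 158 157 151 149 147 146 147 145 139 139 136 136 133 133]
 [148 146 144 140 140 137 134 131 131 130 130 128 124 124 125 123 122 124]
 [132 130 126 125 125 123 123 125 125 121 122 121 119 122 122 122 122 124]
 [123 122 123 121 122 120 125 132 132 130 130 123 121 122 122 123 122 121]
 [123 122 123 123 120 121 142 152 152 151 145 134 123 123 125 124 122 123]
 [123 123 123 119 115 130 154 161 161 159 158 148 129 119 122 123 121 124]
 [122 125 123 112 113 144 163 164 162 161 161 158 133 116 121 123 124 123]
 [122 124 122 107 101 144 163 165 163 159 164 161 131 107 117 122 125 121]
 [124 124 121 106  91 122 153 165 165 163 166 154 120  96 113 124 123 123]
 [123 125 122 108  78  87 128 154 165 164 160 139 100  92 112 125 123 123]
 [125 123 121 109  78  63  92 113 127 130 119  96  80  83 106 121 124 122]
 [123 125 122 107  87  73  58  69  78  80  77  72  77  83 102 117 124 124]
 [122 125 125 115 101  88  66  56  54  63  67  78  87  98 107 120 124 125]
 [125 124 123 124 118 102  88  84  80  78  85  88  96 106 116 120 126 124]
 [122 124 125 125 122 115 102  99  99  95 100 103 
[... 1188 characters left out ...]
154 156 151 115  92  97  97  96  95 101 165 192 217 216 218]
 [154 156 155 154 150 101  91  97  99  97  94  94 129 162 179 205 218]
 [154 156 154 152 122  77  92  96  99  97  94  84  99 141 157 163 179]
 [154 153 141 149  94  67  73  88  99  95  71  69  91 119 156 156 158]
 [154 154 154 148  88  78  57  76  89  87  67  73  96 120 156 154 155]
 [154 154 155 147  68  58  73  81  81  81  77  66  79 152 155 155 156]
 [ 85 121 155 154 147 115  49  50  49  48  60  94 150 155 154 154 155]
 [ 67  78 103 139 154 152 146 131 130 132 134 151 155 154 156 150 112]
 [ 68  68  68  78 102 138 154 154 155 152 154 156 154 155 150 109  68]
 [ 66  66  66  67  70  77 103 138 156 154 155 154 151 113  78  67  64]]
```

View pics/ov_top.png

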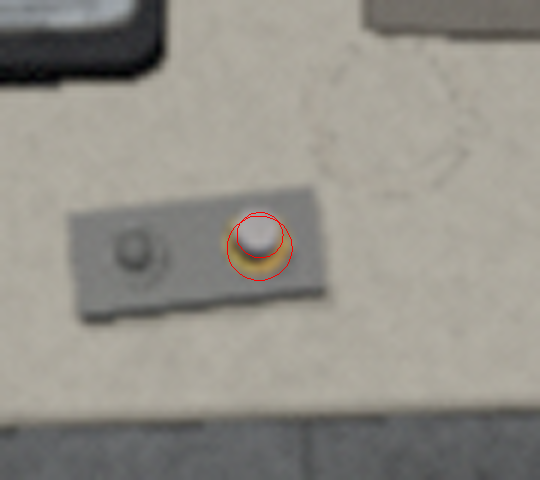

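View pics/ov_scene.png

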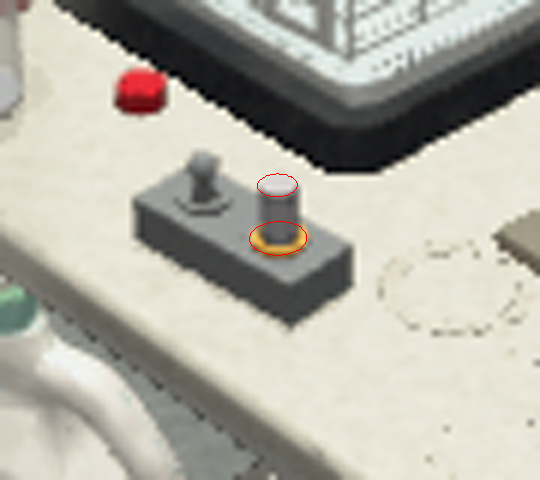

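Run:
```python
from h import *
from scipy.spatial.transform import Rotation as Ro
P={n:dict(np.load(f"pics/{n}0.npz",allow_pickle=True)) for n in("top","scene")}
for n,p in P.items():
    R,t=p["R"],p["t"];vv,uu=np.mgrid[:384,:512];d=p["depth"]
    X=(np.stack([(uu-p["cx"])/p["fx"]*d,(vv-p["cy"])/p["fy"]*d,d],-1)-t)@R
    X=X[d>0]
    for y0 in range(0,221,20):
        print(n,y0,[int(X[(X[:,0]>=x0)&(X[:,0]<x0+20)&(X[:,1]>=y0)&(X[:,1]<y0+20)][:,2].max(initial=-999)) for x0 in range(420,620,20)])
p=P["top"]
q=lambda x,y:ray(p,x/6+210-.5,y/6+165-.5,29)
a,b=q(70,214),q(313,188);print(a,b,(a-b)[:2],np.degrees(np.arctan2(*(a-b)[:2])))
a,b=q(85,322),q(325,295);print(a,b,np.degrees(np.arctan2(*(a-b)[:2])))
print(Ro.from_rotvec([3.09908,-.504713,0]).as_matrix().round(3))
```

```text
top 0 [5, 5, 9, 8, 5, 4, 4, 16, 24, 22]
top 20 [5, 7, 4, 6, 6, 6, 5, 18, 20, 19]
top 40 [3, 27, 29, 4, 3, 5, 4, 5, 4, 4]
top 60 [7, 34, 38, 34, 6, 5, 4, 4, 4, 5]
top 80 [6, 70, 77, 32, 5, 4, 7, 4, 5, 6]
top 100 [5, 37, 70, 37, 5, 5, 5, 5, 5, 6]
top 120 [32, 35, 36, 34, 6, 8, 6, 39, 43, 40]
top 140 [30, 63, 65, 32, 4, 5, 18, 57, 59, 60]
top 160 [33, 36, 36, 32, 4, 6, 30, 58, 58, 52]
top 180 [31, 32, 35, 30, 7, 6, 27, 57, 99, 170]
top 200 [5, 5, 9, 5, 5, 6, 24, 58, 109, 168]
top 220 [4, 4, 6, 5, 5, 6, 26, 60, 109, 169]
scene 0 [5, 1, 4, 5, 4, 3, 3, 16, 22, 20]
scene 20 [3, 5, 3, 3, 3, 5, 4, 16, 16, 20]
scene 40 [2, 33, 31, 28, 3, 2, 6, 5, 3, 4]
scene 60 [2, 51, 70, 34, 3, 3, 3, 1, 3, 3]
scene 80 [34, 67, 73, 28, -736, 2, 2, 1, 4, 2]
scene 100 [30, 34, 65, 24, -743, 2, 5, 4, 5, 1]
scene 120 [31, 58, 34, 30, -742, 5, 14, 37, 60, 39]
scene 140 [28, 56, 59, 30, -740, 0, 30, 56, 59, 60]
scene 160 [31, 32, 32, 29, 0, 0, 33, 56, 115, 167]
scene 180 [24, 27, 22, -737, 3, 7, 33, 60, 162, 165]
scene 200 [5, 2, 2, 0, -740, 3, 40, 60, 165, 165]
scene 220 [3, 5, 3, 1, 3, 1, 38, 59, 164, 167]
[486.52241781 182.71047082  29.        ] [495.70901928  62.29524481  29.        ] [ -9.18660147 120.41522601] -4.362702947544252
[432.51645587 176.39423874  29.        ] [442.05106458  58.42880235  29.        ] -4.6209118330590835
[[ 0.948 -0.317 -0.   ]
 [-0.317 -0.948 -0.002]
 [ 0.     0.002 -1.   ]]
```

```bash
python3 -m jog '[[[27,29,0,0],[54,58,0,0],[81,87,0,0],[108,116,0,0],[135,145,0,0]]]' 0.3 20
python3 -m jog '[[[27,29,0,0],[54,58,0,0],[81,87,0,0],[108,116,0,0],[135,145,0,0]]]'
python3 - <<'E'
from plant import manip
print(manip.observe())
E
```

```text
t: 2.12
tcp_pos: [296.6, 458.0, 404.7]
orientation: [-3.101, 0.504, -0.0]
force: [1.9, -0.3, 0.3]
gripper_width: 60.5
t: 2.53
tcp_pos: [378.9, 275.8, 405.1]
orientation: [-3.1, 0.503, -0.001]
force: [0.6, 0.6, 1.0]
gripper_width: 56.8
{'t': 2.5333, 'q': array([ 1.05086071e+00,  1.14500508e-02, -4.23487281e-01,  1.04530037e-04,
       -1.13459952e+00,  1.98011357e-01]), 'joint_velocities': array([-0.87161829, -0.19836972, -0.20113628,  0.00235765,  0.00692414,
        0.86934014]), 'joint_torque': array([  6.44419894, -29.20871437,  28.21456432,   6.47526383,
        -0.06070996,  -1.55541703]), 'tcp_pos': array([378.90522384, 275.78041443, 405.09839157]), 'orientation': array([-3.09986289e+00,  5.03244655e-01, -8.34103079e-04]), 'force': array([0.6334428 , 0.59690406, 0.97306162]), 'torque': array([ 0.01324136, -0.20122075,  0.01560368]), 'gripper_width': 56.75824074012622}
```

```bash
python3 -m jog '[[[25,26,8,0.1],[50,52,16,0.2],[75,78,24,0.3],[100,104,32,0.4],[125,130,40,0.46]]]'
python3 - <<'E'
from plant import manip
import numpy as np
from scipy.spatial.transform import Rotation as Ro
s=manip.observe();R=Ro.from_rotvec(s["orientation"]).as_matrix();print(R.round(3),s["q"].round(2))
print(R.T@(np.array([466.5,90.5,159.3+100])-s["tcp_pos"]))
E
```

```text
t: 2.95
tcp_pos: [456.7, 111.2, 365.1]
orientation: [-2.899, 1.204, -0.002]
force: [0.3, 0.3, -0.0]
gripper_width: 57.0
[[ 0.706 -0.708  0.002]
 [-0.708 -0.706  0.002]
 [-0.    -0.003 -1.   ]] [ 0.66  0.05 -0.48 -0.   -1.04  0.13]
[ 21.55564177   7.91410605 105.82425567]
```

```bash
python3 -m jog '[[[10,4,20,0],[21.5,8,45,0],[21.5,8,75,0],[21.5,8,105,0],[21.5,8,105,0]]]'
python3 - <<'E'
from plant import manip,cams
from h import *
from scipy.spatial.transform import Rotation as Ro
s=manip.observe();R=Ro.from_rotvec(s["orientation"]).as_matrix()
print(s["tcp_pos"],s["force"],R.T@(np.array([466.5,90.5,159.3+56])-s["tcp_pos"]))
p=cams.read_camera("scene");im=p["frame"][:,:,::-1]
g=s["tcp_pos"]+R@[0,0,178]; 
for X in(g,g+R@[0,28,0],g-R@[0,28,0]): print(np.round(proj(p,X),1))
cv2.imwrite("pics/s1.png",cv2.resize(im[130:230,195:305],None,fx=6,fy=6,interpolation=2))
E
```

```text
t: 3.37
tcp_pos: [464.6, 89.0, 255.6]
orientation: [2.897, -1.206, -0.007]
force: [-1.1, -0.1, -0.6]
gripper_width: 56.8
[464.59248856  89.02420405 255.62986756] [-1.063533   -0.1030781  -0.58355286] [ 0.39894491 -2.59741179 40.31636251]
[250.3 188.6]
[249.7 193.5]
[250.8 183.9]
```

View pics/s1.png

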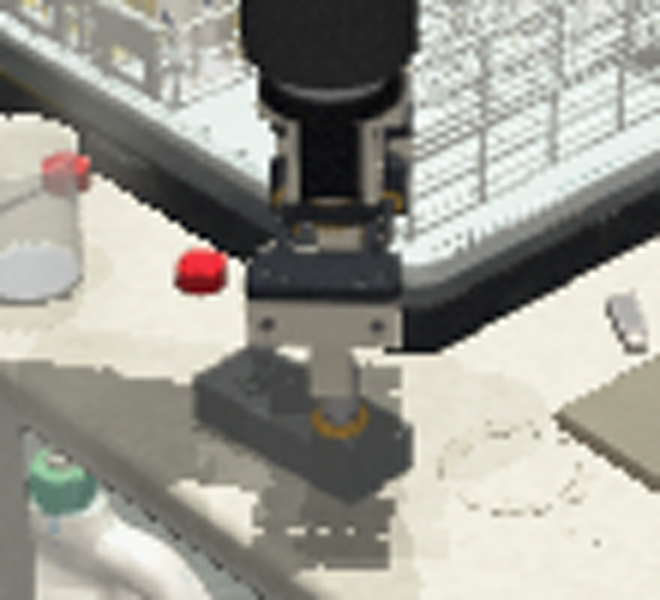

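The fingers straddle the barrel: the finger is centred at about (251,193) and the brass flange at (251,199). I'll descend and grip.

```bash
python3 -m jog '[[[0.5,-2.5,10,0],[0.5,-2.5,20,0],[0.5,-2.5,30,0],[0.5,-2.5,39,0],[0.5,-2.5,39,0]]]'
python3 -m jog '[[[0,0,0,0],[0,0,0,0],[0,0,0,0],[0,0,0,0],[0,0,0,0]]]' -1 35
python3 -m jog '[[[0,0,0,0],[0,0,0,0],[0,0,0,0],[0,0,0,0],[0,0,0,0]]]'
```

```text
t: 3.83
tcp_pos: [467.6, 91.4, 219.0]
orientation: [2.899, -1.204, -0.004]
force: [0.1, 0.4, 0.0]
gripper_width: 56.7
t: 4.25
tcp_pos: [467.7, 91.5, 219.4]
orientation: [2.9, -1.204, -0.003]
force: [-0.6, 0.1, 0.1]
gripper_width: 29.2
t: 4.67
tcp_pos: [467.8, 91.5, 219.6]
orientation: [2.9, -1.204, -0.003]
force: [-1.3, -0.5, 3.3]
gripper_width: 21.5
```

```bash
python3 -m jog '[[[0,0,6,0],[0,0,-12,0],[0,0,-35,0],[0,0,-60,0],[0,0,-85,0]]]' -1 50 2>&1 | head -0; python3 -m jog '[[[0,0,0,0],[0,0,0,0],[0,0,0,0],[0,0,0,0],[0,0,0,0]]]'
```

```text
t: 5.5
tcp_pos: [467.4, 91.2, 304.1]
orientation: [2.897, -1.203, -0.006]
force: [0.2, -0.9, -0.6]
gripper_width: 21.1
```

My first row there went down 6 mm by mistake, so the plug may have slid up between the pads. I'll measure where it sits in the grip.

```bash
python3 -m jog '[[[24,26,0,0],[48,52,0,0],[72,78,0,0],[96,104,0,0],[120,130,0,0]]]'
python3 -m jog '[[[0,0,0,0],[0,0,0,0],[0,0,0,0],[0,0,0,0],[0,0,0,0]]]'
python3 - <<'E'
from plant import manip,cams,tip_of
from h import *
from scipy.spatial.transform import Rotation as Ro
s=manip.observe();R=Ro.from_rotvec(s["orientation"]).as_matrix()
print(s["tcp_pos"],s["force"],s["gripper_width"],R.round(3))
for n in("scene","top"):
    p=cams.read_camera(n);im=p["frame"][:,:,::-1]
    np.savez(f"pics/{n}2.npz",**{k:np.array(v) for k,v in p.items()})
    u,v=proj(p,s["tcp_pos"]+R@[0,0,190]);u,v=int(u),int(v)
    for z in(178,159.3,190.6,217.6):print(n,z,np.round(proj(p,s["tcp_pos"]+R@[0,0,z]),1))
    print(u-40,v-40,[(d["uv"],d["conf"]) for l in("plug_flange","plug") for d in tip_of(p,l)[:2]])
    cv2.imwrite(f"pics/{n}2.png",cv2.resize(im[v-40:v+40,u-40:u+40],None,fx=7,fy=7,interpolation=2))
E
```

```text
t: 5.92
tcp_pos: [459.5, -87.0, 303.9]
orientation: [2.897, -1.202, -0.008]
force: [1.1, -0.8, -1.1]
gripper_width: 21.1
t: 6.33
tcp_pos: [459.7, -86.0, 303.7]
orientation: [2.898, -1.2, -0.008]
force: [0.5, 0.3, 0.2]
gripper_width: 20.9
[459.65996919 -86.03083134 303.70379844] [0.51872295 0.27092312 0.15273159] 20.9081300638935 [[ 0.707 -0.707 -0.007]
 [-0.707 -0.707 -0.003]
 [-0.003  0.007 -1.   ]]
scene 178 [287.2 200.4]
scene 159.3 [287.4 195.3]
scene 190.6 [287.1 203.8]
scene 217.6 [286.9 210.9]
247 163 [([286.1, 205.0], 0.43), ([288.6, 210.6], 0.37)]
top 178 [317.4 200.7]
top 159.3 [318.4 199.3]
top 190.6 [316.7 201.5]
top 217.6 [315.3 203.3]
276 161 [([159.5, 217.5], 0.7), ([318.5, 198.0], 0.38), ([320.1, 202.6], 0.5)]
```

View pics/scene2.png

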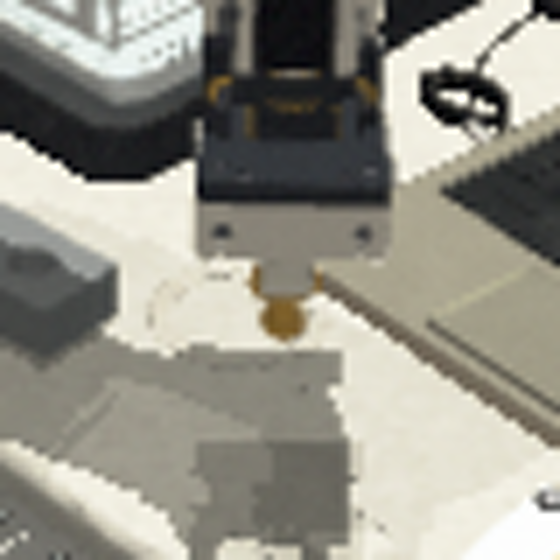

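View pics/top2.png

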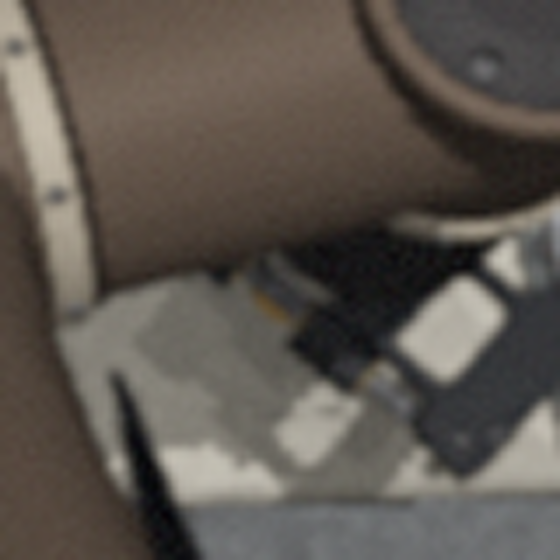

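```bash
python3 -m jog '[[[24,25,0,0],[49,50,0,0],[74,75,0,0],[98,100,0,0],[122.5,125.5,0,0]]]'
python3 -m jog '[[[0,0,0,0],[0,0,0,0],[0,0,0,0],[0,0,0,0],[0,0,0,0]]]'
cat > look.py <<'E'
import sys
from plant import manip,cams
from h import *
from scipy.spatial.transform import Rotation as Ro
s=manip.observe();R=Ro.from_rotvec(s["orientation"]).as_matrix()
tip=s["tcp_pos"]+R@[0,0,217.6]
print(s["t"],s["tcp_pos"].round(2),s["force"].round(2),s["gripper_width"],"tip",tip.round(1),"to sock tool",(R.T@(np.array([456,-262.2,tip[2]])-tip)).round(1))
if len(sys.argv)>1:
    p=cams.read_camera("scene");im=p["frame"][:,:,::-1]
    np.savez(f"pics/{sys.argv[1]}.npz",**{k:np.array(v) for k,v in p.items()})
    u,v=330,235;a,b=u-40,v-40
    print(a,b,"tip",np.round(proj(p,tip),1),"flange",np.round(proj(p,tip-R@[0,0,27]),1))
    cv2.imwrite(f"pics/{sys.argv[1]}.png",cv2.resize(im[b:b+80,a:a+80],None,fx=7,fy=7,interpolation=2))
    if 1:
        p=cams.read_camera("top");im=p["frame"][:,:,::-1]
        cv2.imwrite(f"pics/{sys.argv[1]}_t.png",cv2.resize(im[165:245,330:420],None,fx=6,fy=6,interpolation=2))
E
python3 look.py s3
```

```text
t: 7.05
tcp_pos: [457.2, -263.3, 304.6]
orientation: [2.898, -1.2, -0.007]
force: [0.5, 0.7, -0.1]
gripper_width: 21.0
t: 7.47
tcp_pos: [457.4, -262.2, 304.7]
orientation: [2.899, -1.197, -0.007]
force: [-0.9, 0.3, -0.4]
gripper_width: 20.8
7.4667 [ 457.42 -262.21  304.75] [-0.87  0.32 -0.43] 20.812316238244517 tip [ 456.1 -262.8   87.2] to sock tool [-0.5 -0.4 -0. ]
290 195 tip [330.2 238.5] flange [331.  231.1]
```

View pics/s3.png

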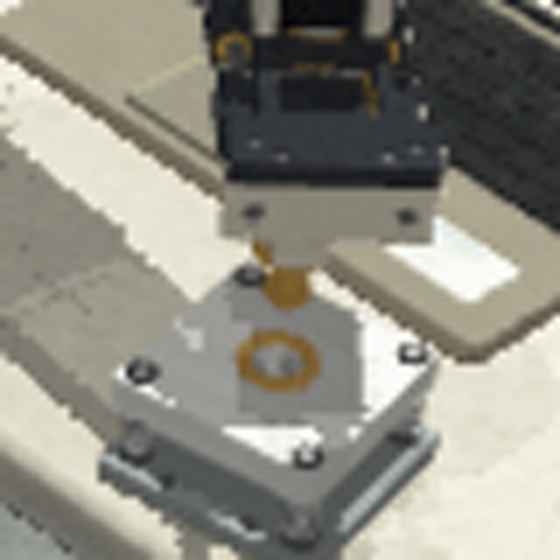

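View pics/s3_t.png

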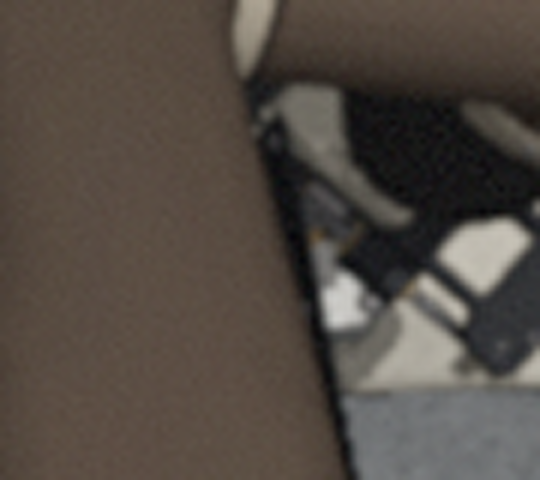

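The collar centre is at pixel (329.2,246) and the barb at (330.8,235), which puts the plug about 1 mm off along tool +x. I'll correct that and go down in steps, watching the force.

```bash
python3 -m jog '[[[-1.5,-0.4,5,0],[-1.5,-0.4,11,0],[-1.5,-0.4,17,0],[-1.5,-0.4,22,0],[-1.5,-0.4,22,0]]]'
python3 look.py s4
```

```text
t: 7.98
tcp_pos: [456.1, -260.8, 281.3]
orientation: [2.899, -1.197, -0.01]
force: [-0.7, -0.2, 0.2]
gripper_width: 21.0
7.9833 [ 456.11 -260.78  281.26] [-0.67 -0.2   0.19] 20.95648032127282 tip [ 454.3 -261.3   63.7] to sock tool [ 1.8 -0.5 -0. ]
290 195 tip [328.8 244.7] flange [329.5 237.5]
```

View pics/s4.png

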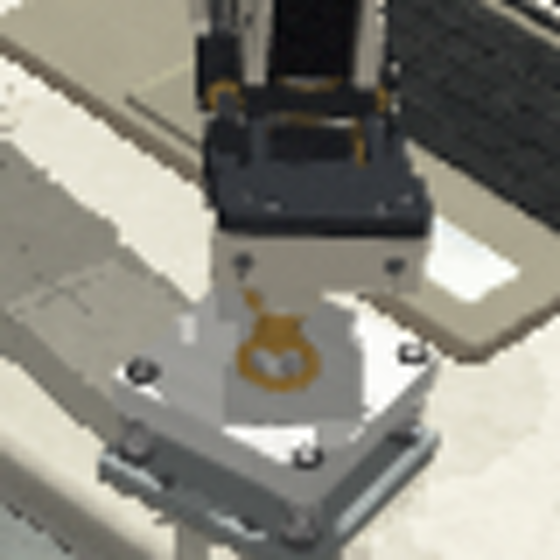

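```bash
python3 -m jog '[[[0.3,-0.3,2,0],[0.3,-0.3,4,0],[0.3,-0.3,6,0],[0.3,-0.3,8,0],[0.3,-0.3,8,0]]]'; python3 look.py
python3 -m jog '[[[0,0,1,0],[0,0,2,0],[0,0,3,0],[0,0,4,0],[0,0,4,0]]]'; python3 look.py
```

```text
t: 8.5
tcp_pos: [456.8, -261.1, 273.9]
orientation: [2.899, -1.197, -0.009]
force: [-0.1, 1.2, -0.3]
gripper_width: 21.0
8.5 [ 456.77 -261.05  273.93] [-0.07  1.2  -0.26] 21.046348144836966 tip [ 455.2 -261.6   56.3] to sock tool [ 1.  -0.2 -0. ]
t: 8.92
tcp_pos: [456.6, -261.0, 269.7]
orientation: [2.899, -1.197, -0.01]
force: [-1.0, 0.1, -1.1]
gripper_width: 21.4
8.9167 [ 456.64 -261.04  269.71] [-1.04  0.09 -1.09] 21.43025082035047 tip [ 455.  -261.6   52.1] to sock tool [ 1.1 -0.3 -0. ]
```

```bash
python3 -m jog '[[[0,0,1,0],[0,0,2,0],[0,0,3,0],[0,0,4,0],[0,0,4,0]]]'; python3 look.py s5
```

```text
t: 9.33
tcp_pos: [456.5, -261.0, 265.5]
orientation: [2.899, -1.197, -0.01]
force: [-0.8, -0.8, 0.2]
gripper_width: 21.1
9.3333 [ 456.55 -261.02  265.5 ] [-0.79 -0.83  0.23] 21.132226835620383 tip [ 454.8 -261.6   47.9] to sock tool [ 1.3 -0.4 -0. ]
290 195 tip [328.6 248.8] flange [329.3 241.7]
```

View pics/s5.png

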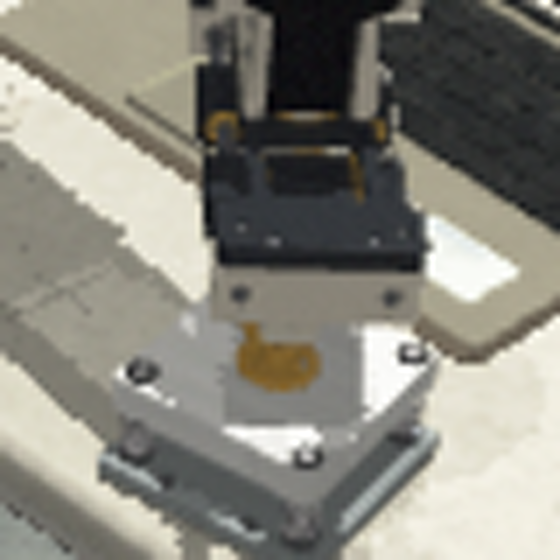

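The barb now covers the bore inside the collar (centre about (329,246)), with a sliver showing on the right. I'll continue gently with a slight shift.

```bash
python3 -m jog '[[[0.4,-0.2,1,0],[0.4,-0.2,2,0],[0.4,-0.2,3,0],[0.4,-0.2,3,0],[0.4,-0.2,3,0]]]'; python3 look.py
python3 -m jog '[[[0,0,0.7,0],[0,0,1.4,0],[0,0,2,0],[0,0,2,0],[0,0,2,0]]]'; python3 look.py
```

```text
t: 9.85
tcp_pos: [457.0, -261.2, 262.6]
orientation: [2.899, -1.197, -0.01]
force: [-1.0, 0.6, -0.8]
gripper_width: 21.2
9.85 [ 457.03 -261.21  262.63] [-0.97  0.58 -0.79] 21.15273975199238 tip [ 455.3 -261.8   45. ] to sock tool [ 0.8 -0.2 -0. ]
t: 10.27
tcp_pos: [457.3, -261.3, 261.0]
orientation: [2.899, -1.197, -0.008]
force: [-0.4, -0.9, 4.0]
gripper_width: 20.9
10.2667 [ 457.29 -261.29  261.03] [-0.4  -0.87  4.01] 20.91351637733266 tip [ 455.8 -261.9   43.4] to sock tool [ 0.3  0.  -0. ]
```

```bash
python3 -m jog '[[[0,0,0.7,0],[0,0,1.4,0],[0,0,2,0],[0,0,2,0],[0,0,2,0]]]'; python3 look.py
```

```text
t: 10.68
tcp_pos: [457.5, -261.4, 259.5]
orientation: [2.899, -1.197, -0.007]
force: [0.5, -0.5, 4.8]
gripper_width: 20.9
10.6833 [ 457.54 -261.39  259.46] [ 0.47 -0.48  4.81] 20.93417782492885 tip [ 456.2 -262.1   41.9] to sock tool [-0.1  0.2  0. ]
```

```bash
python3 -m jog '[[[0,0,0.7,0],[0,0,1.4,0],[0,0,2,0],[0,0,2,0],[0,0,2,0]]]'; python3 look.py
```

```text
t: 11.1
tcp_pos: [457.8, -261.5, 258.0]
orientation: [2.899, -1.196, -0.005]
force: [-0.4, 0.0, 7.1]
gripper_width: 20.9
11.1 [ 457.81 -261.47  257.98] [-0.37  0.05  7.12] 20.935522164010553 tip [ 456.7 -262.3   40.4] to sock tool [-0.6  0.5  0. ]
```

```bash
python3 -m jog '[[[0,0,0.7,0],[0,0,1.4,0],[0,0,2,0],[0,0,2,0],[0,0,2,0]]]'; python3 look.py
```

```text
t: 11.52
tcp_pos: [457.6, -261.4, 255.6]
orientation: [2.899, -1.196, -0.007]
force: [0.5, -0.2, 0.5]
gripper_width: 21.0
11.5167 [ 457.57 -261.38  255.56] [ 0.52 -0.21  0.45] 21.025235780829718 tip [ 456.3 -262.1   38. ] to sock tool [-0.1  0.3  0. ]
```

The force fell off after a peak of about 7 N, so the latches have given way. Now 1 mm steps until the flange lands.

```bash
python3 -m jog '[[[0,0,0.5,0],[0,0,1,0],[0,0,1.2,0],[0,0,1.2,0],[0,0,1.2,0]]]'; python3 look.py
```

```text
t: 11.93
tcp_pos: [457.5, -261.4, 254.3]
orientation: [2.899, -1.196, -0.007]
force: [-0.2, -0.1, -0.1]
gripper_width: 21.2
11.9333 [ 457.54 -261.38  254.31] [-0.25 -0.13 -0.05] 21.15017728785031 tip [ 456.2 -262.1   36.7] to sock tool [-0.1  0.2  0. ]
```

```bash
python3 -m jog '[[[0,0,0.5,0],[0,0,1,0],[0,0,1.2,0],[0,0,1.2,0],[0,0,1.2,0]]]'; python3 look.py s6
```

```text
t: 12.35
tcp_pos: [457.5, -261.4, 253.1]
orientation: [2.899, -1.197, -0.007]
force: [-0.2, 0.1, 0.6]
gripper_width: 21.2
12.35 [ 457.52 -261.38  253.06] [-0.25  0.1   0.57] 21.161162753041662 tip [ 456.2 -262.1   35.5] to sock tool [-0.1  0.2  0. ]
290 195 tip [328.7 251.9] flange [329.4 244.9]
```

View pics/s6.png

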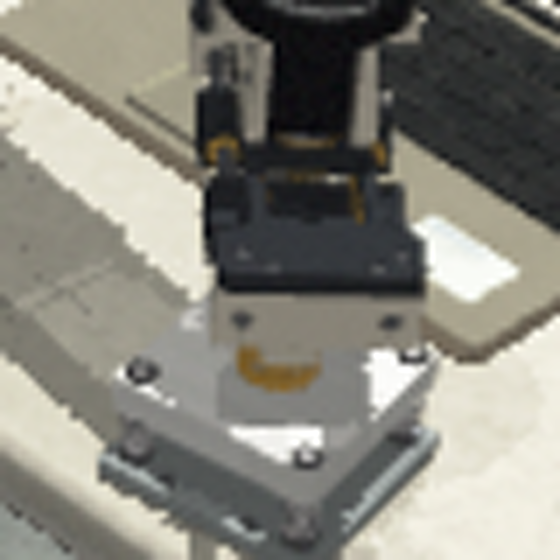

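The image shows the flange still a little above the collar, with the gap at the left near (248,360). Continuing.

```bash
python3 -m jog '[[[0,0,0.5,0],[0,0,1,0],[0,0,1.2,0],[0,0,1.2,0],[0,0,1.2,0]]]'; python3 look.py
```

```text
t: 12.87
tcp_pos: [457.5, -261.4, 251.7]
orientation: [2.899, -1.197, -0.007]
force: [0.6, -1.2, -0.4]
gripper_width: 21.2
12.8667 [ 457.49 -261.35  251.75] [ 0.55 -1.18 -0.37] 21.225934999974733 tip [ 456.1 -262.    34.2] to sock tool [0.  0.2 0. ]
```

```bash
python3 -m jog '[[[0,0,0.5,0],[0,0,1,0],[0,0,1,0],[0,0,1,0],[0,0,1,0]]]'; python3 look.py
```

```text
t: 13.28
tcp_pos: [457.5, -261.3, 250.8]
orientation: [2.899, -1.196, -0.007]
force: [0.5, 0.1, -0.1]
gripper_width: 21.3
13.2833 [ 457.51 -261.35  250.77] [ 0.47  0.06 -0.11] 21.26565793212801 tip [ 456.2 -262.    33.2] to sock tool [-0.   0.2  0. ]
```

```bash
python3 -m jog '[[[0,0,0.5,0],[0,0,1,0],[0,0,1,0],[0,0,1,0],[0,0,1,0]]]'; python3 look.py
```

```text
t: 13.7
tcp_pos: [457.5, -261.4, 249.8]
orientation: [2.899, -1.197, -0.007]
force: [-0.5, 0.5, 0.0]
gripper_width: 21.2
13.7 [ 457.48 -261.36  249.75] [-0.49  0.45  0.01] 21.161571424619645 tip [ 456.1 -262.1   32.2] to sock tool [0.  0.2 0. ]
```

```bash
python3 -m jog '[[[0,0,0.5,0],[0,0,1,0],[0,0,1,0],[0,0,1,0],[0,0,1,0]]]'; python3 look.py
```

```text
t: 14.12
tcp_pos: [457.5, -261.4, 248.8]
orientation: [2.899, -1.197, -0.007]
force: [0.2, 0.5, 1.9]
gripper_width: 21.4
14.1167 [ 457.47 -261.39  248.81] [0.17 0.51 1.91] 21.396036262777614 tip [ 456.1 -262.1   31.2] to sock tool [-0.   0.2  0. ]
```

```bash
python3 -m jog '[[[0,0,0.5,0],[0,0,1,0],[0,0,1,0],[0,0,1,0],[0,0,1,0]]]'; python3 look.py s7
```

```text
t: 14.53
tcp_pos: [457.5, -261.4, 248.3]
orientation: [2.899, -1.196, -0.007]
force: [-2.7, 2.6, 6.7]
gripper_width: 21.0
14.5333 [ 457.46 -261.41  248.34] [-2.67  2.64  6.75] 21.006937016524216 tip [ 456.2 -262.2   30.7] to sock tool [-0.1  0.2  0. ]
290 195 tip [328.6 253.2] flange [329.3 246.1]
```

View pics/s7.png

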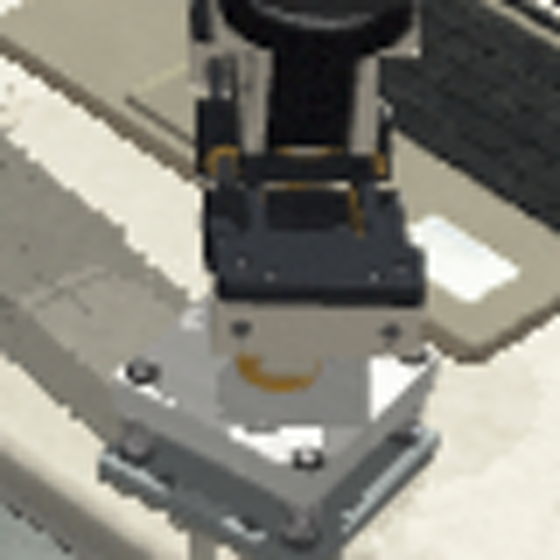

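```bash
python3 -m jog '[[[0,0,0.4,0],[0,0,0.7,0],[0,0,0.7,0],[0,0,0.7,0],[0,0,0.7,0]]]'; python3 look.py
```

```text
t: 15.05
tcp_pos: [457.4, -261.4, 248.3]
orientation: [2.899, -1.196, -0.006]
force: [-3.0, 2.3, 7.3]
gripper_width: 20.9
15.05 [ 457.44 -261.36  248.27] [-3.01  2.33  7.27] 20.91552697814277 tip [ 456.2 -262.1   30.7] to sock tool [-0.1  0.2  0. ]
```

```bash
python3 -m jog '[[[0,0,0.7,0],[0,0,1.1,0],[0,0,1.4,0],[0,0,1.4,0],[0,0,1.4,0]]]'; python3 look.py
```

```text
t: 15.47
tcp_pos: [457.4, -261.4, 247.9]
orientation: [2.899, -1.195, -0.005]
force: [-4.3, 2.5, 12.5]
gripper_width: 21.0
15.4667 [ 457.37 -261.36  247.93] [-4.28  2.51 12.49] 20.96195484875725 tip [ 456.2 -262.2   30.3] to sock tool [-0.1  0.1  0. ]
```

```bash
python3 -m jog '[[[0,0,1,0],[0,0,1.5,0],[0,0,1.9,0],[0,0,1.9,0],[0,0,1.9,0]]]'; python3 look.py s8
```

```text
t: 15.88
tcp_pos: [457.3, -261.4, 247.5]
orientation: [2.899, -1.194, -0.004]
force: [-5.4, 5.0, 18.0]
gripper_width: 21.6
15.8833 [ 457.35 -261.35  247.55] [-5.37  5.   18.  ] 21.554289692198157 tip [ 456.3 -262.3   29.9] to sock tool [-0.3  0.1  0. ]
290 195 tip [328.6 253.4] flange [329.3 246.3]
```

View pics/s8.png

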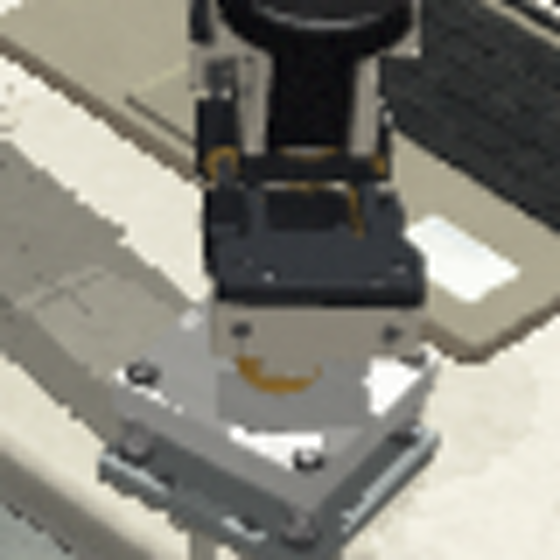

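The flange is home at 18 N, above the latches' 12 N maximum, with a stiffness of about 15 N/mm that matches the plate springs. Now the gradual tug upward.

```bash
python3 -m jog '[[[0,0,0,0],[0,0,-0.5,0],[0,0,-1,0],[0,0,-1.5,0],[0,0,-1.5,0]]]'; python3 look.py
python3 -m jog '[[[0,0,-0.4,0],[0,0,-0.8,0],[0,0,-1.2,0],[0,0,-1.2,0],[0,0,-1.2,0]]]'; python3 look.py
```

```text
t: 16.4
tcp_pos: [457.3, -261.4, 248.8]
orientation: [2.899, -1.194, -0.005]
force: [-0.2, -0.3, -0.1]
gripper_width: 21.1
16.4 [ 457.28 -261.36  248.83] [-0.2  -0.31 -0.11] 21.147221302747116 tip [ 456.2 -262.3   31.2] to sock tool [-0.2  0.1  0. ]
t: 16.82
tcp_pos: [457.3, -261.3, 250.0]
orientation: [2.899, -1.195, -0.005]
force: [0.0, -1.2, -0.3]
gripper_width: 21.4
16.8167 [ 457.3  -261.35  249.96] [ 0.01 -1.15 -0.25] 21.385166900246624 tip [ 456.2 -262.3   32.4] to sock tool [-0.2  0.1  0. ]
```

```bash
python3 -m jog '[[[0,0,-0.4,0],[0,0,-0.8,0],[0,0,-1,0],[0,0,-1,0],[0,0,-1,0]]]'; python3 look.py
```

```text
t: 17.23
tcp_pos: [457.3, -261.4, 251.0]
orientation: [2.899, -1.195, -0.005]
force: [-0.4, 0.1, 0.7]
gripper_width: 21.2
17.2333 [ 457.3  -261.37  251.  ] [-0.41  0.06  0.66] 21.168019580180243 tip [ 456.2 -262.3   33.4] to sock tool [-0.2  0.1  0. ]
```

```bash
python3 -m jog '[[[0,0,-0.4,0],[0,0,-0.8,0],[0,0,-1,0],[0,0,-1,0],[0,0,-1,0]]]'; python3 look.py
```

```text
t: 17.65
tcp_pos: [457.3, -261.3, 252.0]
orientation: [2.899, -1.194, -0.005]
force: [0.9, -0.2, -1.2]
gripper_width: 21.1
17.65 [ 457.31 -261.34  251.96] [ 0.86 -0.16 -1.22] 21.134159058802904 tip [ 456.2 -262.3   34.4] to sock tool [-0.2  0.1  0. ]
```

```bash
python3 -m jog '[[[0,0,-0.4,0],[0,0,-0.8,0],[0,0,-1,0],[0,0,-1,0],[0,0,-1,0]]]'; python3 look.py
```

```text
t: 18.07
tcp_pos: [457.2, -261.3, 252.6]
orientation: [2.899, -1.195, -0.006]
force: [1.5, -1.1, -7.4]
gripper_width: 21.0
18.0667 [ 457.2  -261.27  252.55] [ 1.51 -1.07 -7.36] 20.953565861241888 tip [ 456.  -262.1   35. ] to sock tool [0. 0. 0.]
```

It's held: −7.4 N after about 3 mm of play. Raising to roughly 12–13 N and holding.

```bash
python3 -m jog '[[[0,0,-0.9,0],[0,0,-1.2,0],[0,0,-1.4,0],[0,0,-1.4,0],[0,0,-1.4,0]]]'; python3 look.py
```

```text
t: 18.48
tcp_pos: [456.9, -261.1, 253.3]
orientation: [2.899, -1.195, -0.007]
force: [2.3, -0.2, -17.5]
gripper_width: 21.1
18.4833 [ 456.91 -261.11  253.3 ] [  2.28  -0.16 -17.51] 21.089617411656096 tip [ 455.5 -261.9   35.7] to sock tool [ 0.6 -0.1 -0. ]
```

```bash
python3 -m jog '[[[0,0,-0.3,0],[0,0,-0.3,0],[0,0,-0.3,0],[0,0,-0.3,0],[0,0,-0.3,0]]]'; python3 look.py
```

```text
t: 18.9
tcp_pos: [456.8, -261.0, 253.4]
orientation: [2.899, -1.196, -0.008]
force: [2.8, -1.5, -19.1]
gripper_width: 20.9
18.9 [ 456.78 -261.04  253.4 ] [  2.77  -1.46 -19.14] 20.94212670611794 tip [ 455.3 -261.7   35.8] to sock tool [ 0.8 -0.2 -0. ]
```

```bash
python3 -m jog '[[[0,0,0.4,0],[0,0,0.4,0],[0,0,0.4,0],[0,0,0.4,0],[0,0,0.4,0]]]'; python3 look.py
```

```text
t: 19.32
tcp_pos: [456.8, -261.1, 253.1]
orientation: [2.899, -1.195, -0.008]
force: [2.6, -1.5, -14.4]
gripper_width: 21.2
19.3167 [ 456.75 -261.06  253.1 ] [  2.64  -1.48 -14.35] 21.21806996622881 tip [ 455.3 -261.8   35.5] to sock tool [ 0.8 -0.2 -0. ]
```

```bash
python3 -m jog '[[[0,0,0.1,0],[0,0,0.1,0],[0,0,0.1,0],[0,0,0.1,0],[0,0,0.1,0]]]'; python3 look.py
```

```text
t: 19.73
tcp_pos: [456.8, -261.1, 253.1]
orientation: [2.899, -1.195, -0.008]
force: [1.3, -1.0, -13.6]
gripper_width: 20.9
19.7333 [ 456.77 -261.07  253.06] [  1.33  -0.97 -13.61] 20.9247679786968 tip [ 455.3 -261.8   35.5] to sock tool [ 0.8 -0.2 -0. ]
```

```bash
python3 -m jog '[[[0,0,0,0],[0,0,0,0],[0,0,0,0],[0,0,0,0],[0,0,0,0]]]'; python3 look.py
```

```text
t: 20.15
tcp_pos: [456.7, -261.1, 253.1]
orientation: [2.899, -1.195, -0.008]
force: [1.8, -0.4, -15.0]
gripper_width: 21.1
20.15 [ 456.75 -261.08  253.05] [  1.76  -0.35 -14.96] 21.07462643118036 tip [ 455.3 -261.8   35.5] to sock tool [ 0.8 -0.2 -0. ]
```

```bash
python3 -m jog '[[[0,0,0,0],[0,0,0,0],[0,0,0,0],[0,0,0,0],[0,0,0,0]]]'; python3 look.py s9
```

```text
t: 20.57
tcp_pos: [456.8, -261.1, 253.1]
orientation: [2.899, -1.195, -0.008]
force: [2.1, -1.3, -15.0]
gripper_width: 20.9
20.5667 [ 456.75 -261.07  253.05] [  2.1   -1.35 -14.98] 20.943453108197367 tip [ 455.3 -261.8   35.5] to sock tool [ 0.8 -0.2 -0. ]
290 195 tip [328.4 252. ] flange [329.1 245. ]
```

The tug was held for about 2 s at 13.6–19 N. Now I'll lower the plug back to flange-down, ease off the load and release.

```bash
python3 -m jog '[[[0,0,0.8,0],[0,0,1.6,0],[0,0,2.4,0],[0,0,3.2,0],[0,0,3.6,0]]]'; python3 -m jog '[[[0.3,0,0.4,0],[0.3,0,0.8,0],[0.3,0,0.8,0],[0.3,0,0.8,0],[0.3,0,0.8,0]]]'; python3 look.py
```

```text
t: 21.08
tcp_pos: [457.2, -261.3, 250.3]
orientation: [2.899, -1.195, -0.005]
force: [0.3, -0.5, -0.9]
gripper_width: 21.3
t: 21.5
tcp_pos: [457.4, -261.5, 249.6]
orientation: [2.899, -1.195, -0.005]
force: [-2.6, -0.6, 0.1]
gripper_width: 21.2
21.5 [ 457.4  -261.53  249.57] [-2.58 -0.62  0.13] 21.15380343152714 tip [ 456.3 -262.4   32. ] to sock tool [-0.3  0.   0. ]
```

```bash
python3 -m jog '[[[-0.1,0,0.4,0],[-0.1,0,0.8,0],[-0.1,0,0.9,0],[-0.1,0,0.9,0],[-0.1,0,0.9,0]]]'; python3 -m jog '[[[0,0,0.5,0],[0,0,0.6,0],[0,0,0.6,0],[0,0,0.6,0],[0,0,0.6,0]]]'; python3 look.py
```

```text
t: 21.92
tcp_pos: [457.4, -261.5, 248.7]
orientation: [2.899, -1.195, -0.005]
force: [-1.9, -0.0, 2.1]
gripper_width: 21.1
t: 22.33
tcp_pos: [457.4, -261.5, 248.5]
orientation: [2.899, -1.194, -0.005]
force: [-1.6, 1.6, 6.3]
gripper_width: 21.3
22.3333 [ 457.36 -261.47  248.46] [-1.57  1.63  6.29] 21.301782857381152 tip [ 456.3 -262.4   30.9] to sock tool [-0.3  0.1  0. ]
```

```bash
python3 -m jog '[[[0,0,-0.2,0],[0,0,-0.2,0],[0,0,-0.2,0],[0,0,-0.2,0],[0,0,-0.2,0]]]' ; python3 look.py; python3 -m jog '[[[0,0,0,0],[0,0,0,0],[0,0,0,0],[0,0,0,0],[0,0,0,0]]]' 0.2 20; python3 look.py;  python3 -m jog '[[[0,0,0,0],[0,0,-5,0],[0,0,-15,0],[0,0,-30,0],[0,0,-50,0]]]'; python3 -m jog '[[[0,0,-20,0],[0,0,-50,0],[0,0,-80,0],[0,0,-100,0],[0,0,-100,0]]]';  python3 look.py s10
```

```text
t: 22.75
tcp_pos: [457.4, -261.5, 248.6]
orientation: [2.899, -1.194, -0.005]
force: [-2.0, 0.9, 2.8]
gripper_width: 21.7
22.75 [ 457.37 -261.48  248.63] [-2.    0.85  2.85] 21.687979338844166 tip [ 456.3 -262.4   31. ] to sock tool [-0.4  0.1  0. ]
t: 23.17
tcp_pos: [457.5, -261.5, 248.6]
orientation: [2.899, -1.194, -0.005]
force: [0.1, -0.2, 0.7]
gripper_width: 48.4
23.1667 [ 457.45 -261.46  248.55] [ 0.07 -0.2   0.71] 48.41438009381417 tip [ 456.4 -262.4   31. ] to sock tool [-0.4  0.1  0. ]
t: 23.58
tcp_pos: [457.3, -261.2, 298.9]
orientation: [2.899, -1.195, -0.007]
force: [-0.0, 0.3, 0.1]
gripper_width: 52.4
t: 24.0
tcp_pos: [458.9, -261.2, 405.0]
orientation: [2.9, -1.194, 0.006]
force: [0.1, -0.0, 0.3]
gripper_width: 52.8
24.0 [ 458.88 -261.21  405.05] [ 0.14 -0.03  0.25] 52.75370332246836 tip [ 459.3 -262.7  187.5] to sock tool [-2.6  1.9 -0. ]
290 195 tip [333.7 209.8] flange [334.5 201.8]
```

View pics/s10.png

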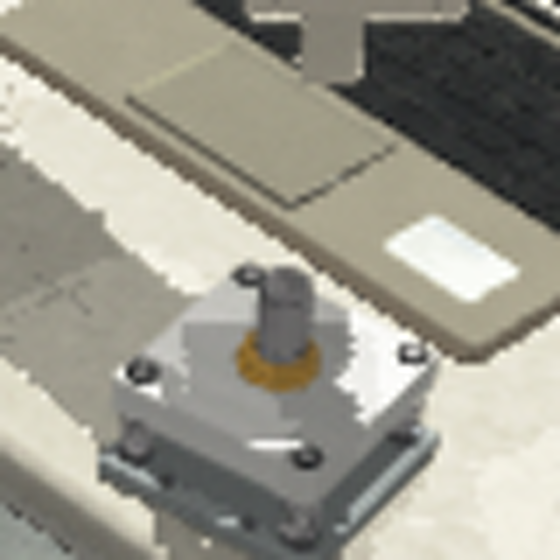

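The plug stands upright in the collar at around (329,246) with its flange down. I'll check the height of the head and the bystanders, then hand in.

```bash
python3 -m jog '[[[0,0,0,0],[0,0,0,0],[0,0,0,0],[0,0,0,0],[0,0,0,0]]]'
python3 - <<'E'
from plant import manip,cams
from h import *
p=cams.read_camera("scene");im=p["frame"][:,:,::-1];o=cv2.imread("pics/scene0.png")
S=7;a,b=290,195
c=cv2.resize(im[b:b+80,a:a+80],None,fx=S,fy=S,interpolation=2)
for z,r in((98.6,11),(62.6,16)):
    q=np.array([proj(p,[456+r*np.cos(t),-262.2+r*np.sin(t),z]) for t in np.linspace(0,6.3,60)])
    cv2.polylines(c,[np.round((q-[a,b]+.5)*S).astype(np.int32)],True,(0,0,255),1)
cv2.imwrite("pics/f1.png",c)
cv2.imwrite("pics/f2.png",np.hstack([cv2.resize(x[145:215,165:275],None,fx=3.5,fy=3.5,interpolation=2) for x in(o,im)]))
E
```

```text
t: 24.52
tcp_pos: [457.9, -260.7, 400.1]
orientation: [2.9, -1.195, -0.005]
force: [0.5, 0.2, 0.5]
gripper_width: 52.5
```

View pics/f1.png

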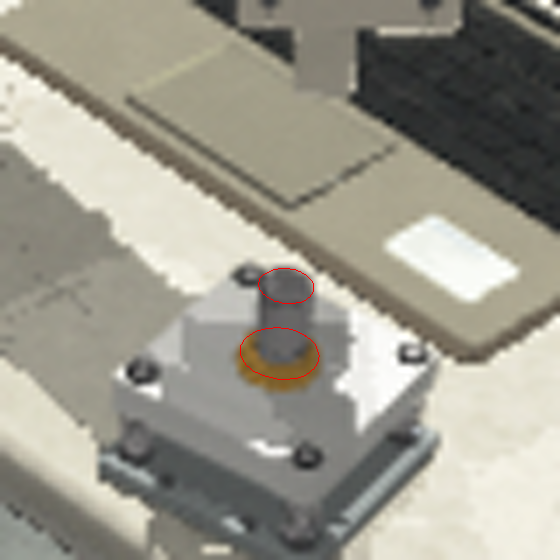

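View pics/f2.png

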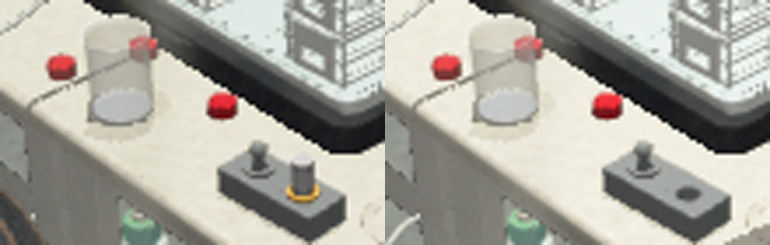

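The head's top matches the seated outline at (286,286) in the crop. The dust plug, beaker and caps haven't moved. Handing in.

```bash
python3 -c "
from plant import manip
print(manip.close_job())"
```

```text
the job is handed in; nothing more can be done
None
```

The barrel-headed plug is locked in the socket with its flange down, and the job is handed in at about 24.5 s. No verdict was reported.

- **Pressing:** The latches gave way after a reading of about 7 N. I then seated the flange with 18 N, under the 24 N limit.
- **Tug:** After about 3 mm of free play the plug held. I pulled for about 2 s at readings between 13.6 and 19 N. The peak of 19.1 N was higher than the 12 N I meant, and close to the 20 N limit. I backed it off, and the plug stayed in.
- **Release:** I lowered the plug back to flange-down, eased the load to about 3 N and opened the gripper. I then raised the arm well clear of the stand.

**Last checks:** In the last picture the plug stands upright and its head matches the outline expected for a seated plug. The dust plug, beaker and caps look unmoved. I could not read the plate's travel directly, so its return to rest is judged only from the picture and from the near-zero force on the tool after release.

**Slip while lifting:** The first row of the lift from the parking block went 6 mm down by mistake. It seems to have slid the plug up by about 1–3 mm in the grip. Measured afterwards, this had no visible effect on the fit.

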